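# Press the cap liner of the last bottle and hold it

### The arm

A 6-joint arm with a two-finger parallel gripper is mounted at the origin on the work surface; the furniture and walls round the work are solid. World frame = base frame: x ahead of the robot, y to its left, z up, the work surface at z = 0. Lengths are in mm, angles in rad, forces in N, time in s.
With the tool pointing down it reaches from about 350 to 800 mm from the base axis. Payload 7.3 kg.
Tool frame: the origin (TCP) lies between the finger pads; the fingertips stand 22 mm ahead of it and the grasp point (between the pads) lies 3 mm ahead of it (tip_reach is the distance from the TCP to the fingertips, in mm); z points along the fingers, y is the line along which they close (so a half turn about z gives the same grasp; the last joint's range is limited). The gripper opens to 85 mm and grips with 20 to 120 N. Pads are 22 mm wide; open, the fingers measure 114 mm over their backs; the gripper's body (76 mm by 85 mm) begins 54 mm behind the grasp point. The pads swing forward as they close: fully open they stand 13 mm farther back than shut.
Start: joints at [-1.329, 0.342, 1.524, -0, 1.275, -0.146], TCP at [198.554, -486.026, 228.722] pointing down, gripper open.
Joint ranges: [-2.53, 2.53], [-0.77, 2.02], [0.04, 2.7], [-1, 4.14], [0.28, 2.66], [-3.11, 3.11]. Speed limits (rad/s): [2.57, 2.57, 3.14, 3.14, 3.14, 3.14].

### API

Orientations are given as a unit quaternion [w, x, y, z].
In Python, from station import * gives the robot as it stands.
- The arm moves only by the tool jog_arm, never from a script. Its argument "moves" is a list that holds one entry, the list of rows, each a list of 6 numbers: the shift along the tool's x, y, z in mm, then the turn, a rotation vector about the tool's x, y, z in rad. In form: [[[x, y, z, rx, ry, rz], ...]]. A call has 1 to 12 rows; each row shifts and turns the commanded pose from where the row before left it, along the tool's axes as they then stand; what a row does not reach is not made up. A row lasts 1/10 s, in which the tool goes at most 50 mm and 8.59 degrees, less where a joint would pass 70% of its speed; a pose out of reach is approached as far as the arm can. A call with a gripper value outside its range is refused whole. "jaw" is the gripper's target within -1 to 1 (fully open at 1, half-way at 0, shut at -1), set as the call begins (left out, the last holds). The fingers move at their own pace and stop on an object; the grip force is fixed at half the most. Time passes only in rows, so rows that do not move let the fingers close. It gives the time, the measured TCP pose, the force, the opening and the grip force at its end, in the units of the state.
- get_obs(): the state, without advancing time (a new reading comes with each control period).
- read_camera(name): name is "side" or "top" or "wrist"; returns a dict with "color" (420x560x3 uint8, red, green, blue), "range_z" (420x560 float32, mm along the optical axis (not along the pixel's ray), 0 where there is no reading), "fx", "fy", "cx", "cy" (pixels), "k1" (the pictures are not rectified: a ray, as slopes to the right and down, at radius r is drawn at 1 + k1 r^2 times it, then the intrinsics apply), "R" (3x3) and "t" (3): a world point X has camera coordinates R X + t. Camera axes: x right, y down, z forward; pixel columns grow to the right and rows downward; lengths in mm; the calibration is good to about 2 mm. A picture is of the moment at which its call begins.
- close_job(): hands the job in; it is judged then, once.
The state is a dict: "time_s": time; "qpos": joint angles; "qvel": joint speeds; "joint_efforts": joint torques, N m; "tcp_pos": TCP position; "orientation": TCP orientation; "contact_force": force on the tool from outside, world axes, zero at the start; "ft_torque": the same for the moment, N m; "width": finger opening in mm; "grip_force": force on a finger pad.
Only numpy, scipy, OpenCV 4.12 (cv2) and the standard library are available. Lean on these libraries where they do the work, as an engineer would, in place of code of your own. Each camera call takes 0.05 s, during which the arm holds its last target. There are 200 camera calls.

### The job

One tablet bottle, the one that does not stand in the grey tray, still needs its self-adhesive cap liner pressed down: stand it upright and fully seated in the round nest of the swing-arm cap press and let go, then swing the press arm in over it as far as its stop. Press the knob straight down until the groove turned in its steel stem is half sunk in the sleeve below it, no deeper than the groove, and keep it there: the job finishes while you are still holding the knob down, since the liner bonds only under steady pressure. Leave the finished bottles and everything else on the table where they are.

Things in the scene. Friction and masses are not known exactly. Their poses are not given: they have to be found in the camera images.
- bottle: the bottle to press: white round plastic tablet bottle with a fixed ribbed screw cap, body 40 mm across, cap 38 mm across, 88 mm tall (the cap from 70 mm up), about 75 g; stands alone and upright on the table. Origin at the centre of its underside, z up its axis. The same kind as the three finished bottles in the tray.
- cap_press: the cap press, fixed: grey base plate 255 x 110 mm, 14 mm high; near its front end an aluminium pillar 58 mm across, 44 mm high, whose top is the nest; 120 mm behind the nest (press +x) a steel column 25 mm thick, 185 mm high, which carries the swing arm on a hub 40 mm across, 178 mm high. Origin under the nest's centre at table height, z up, x from nest to column.
- nest (a point): centre of the nest's floor, 34 mm above the table: a round recess 44.4 mm across and 10 mm deep, with an upright rim 7 mm thick, into which the bottle's foot drops with 2 mm to spare all round. A seated bottle has its origin at this point and its cap top 122 mm above the table.
- swing_arm (a joint): angle of the press arm about the column's upright axis (rad): 0 = at its stop, plunger straight above the nest; grows to 1.6 as the arm swings out, level, towards the press's +y (clockwise seen from above). Starts at about 1.0 to 1.4 and stays where it is left (1 N of friction at the knob).
- press_head (a point): centre of the round head at the end of the swing arm, at the height of the arm's middle, 160 mm above the table. Arm 120 mm from column axis to knob axis, 26 mm wide, from 146 to 174 mm above the table; head 38 mm across, with a sleeve 24 mm across on top that ends 190 mm above the table.
- knob_top (a point): top centre of the black push knob above the arm's head, 239 mm above the table at rest. Knob 34 mm across, 21 mm tall (sides straight for the middle 13 mm) on a 12 mm steel stem, 28 mm of it showing above the sleeve. The stem's groove, 6 mm wide, lies 11 to 17 mm above the sleeve's top at rest: half sunk is 14 mm of travel, knob top 225 mm above the table.
- plunger (a joint): downward travel of the knob (m): 0 = up, 0.022 = end; springs back when let go. The groove starts to enter the sleeve at 0.011 and is gone at 0.017. With the arm over a seated bottle the pad meets the cap at 0.008: till then 2.5 to 4 N, there a step to about 6.5 N, then 1.35 N more per mm: about 15 N at 0.014, 19 N at 0.017.
- press_pad: round rubber pad 34 mm across under the arm's head, carried by the plunger through a spring that gives up to 14 mm. Origin at the centre of its underside, 130 mm above the table when up, 8 mm clear of the cap of a seated bottle.
- tray: shallow open grey plastic tray 105 x 200 mm, 34 mm high, fixed to the table, in which the three finished bottles stand; bystander. Origin under its centre.
- done_bottle_1: finished bottle standing in the tray, 40 x 88 mm, origin under its centre; leave alone
- done_bottle_2: finished bottle standing in the tray, as the other; leave alone
- done_bottle_3: finished bottle standing in the tray, as the others; leave alone
- tally_counter: hand tally counter 33 x 48 x 52 mm on the table, origin under its centre; leave alone
- glue_stick: glue stick standing upright, 28 mm across, 90 mm high, origin under its centre; leave alone
- kit_pack: small printed carton standing on end, 24 x 78 x 112 mm, origin under its centre; leave alone
- marker: marker pen lying on the table, 128 mm long (its y), 15 mm thick, origin under its centre; leave alone

How it is judged (in metres and radians):
On the way, in this order (a step that is already met when the one before it is completed fails the run):
1. the bottle stands fully seated in the nest, let go (horizontal distance between bottle and nest below 0.005 m and z of bottle in the frame of nest between -0.003 and 0.003 m and angle between bottle's own z axis and vertical below 0.08 rad and contact force between the fingers and bottle below 0.1 N), for 0.2 s.
2. the arm is swung in against its stop over the seated bottle (value of joint swing_arm below 0.06 rad and horizontal distance between bottle and nest below 0.005 m and z of bottle in the frame of nest between -0.003 and 0.003 m and angle between bottle's own z axis and vertical below 0.08 rad), for 0.1 s.
3. the knob is held with the groove at the sleeve's rim and the pad pressing on the cap (all of step 2 and value of joint plunger between 0.011 and 0.017 m and contact force between press_pad and bottle between 4.5 and 15.5 N and contact force between the fingers and anything else above 5 N), for 0.5 s.
At the end, for the whole second after the job is handed in: Bottle upright (0.08 rad) on the nest floor (3 mm; 5 mm off centre), fingers off it; arm within 0.06 rad of its stop; fingers keep the knob 11 to 17 mm down (groove partly sunk), the pad pressing the cap with 4.5 to 15.5 N, all through the last second (all of step 3 and contact force between the fingers and bottle below 0.1 N); the arm keeps its last pose, push and grip.
It fails at once if the knob is forced well past its groove (more than 19.5 mm) (value of joint plunger above 0.0195 m).
It fails at once if the bottle is tipped over (angle between bottle's own z axis and vertical above 0.7 rad).
It fails at once if a finished bottle or another thing on the table is moved by more than 25 mm (distance of any of done_bottle_1, done_bottle_2, done_bottle_3, tally_counter, glue_stick, kit_pack, marker from where it was at the start of the episode above 0.025 m).
It also fails if it takes over 72 s, if anything falls off the work surface, if the arm or the gripper's body presses on something with over 40 N, if the wrist force passes 120 N, or if a joint passes its speed limit or range.

## Working session

There is one attempt and no reset: what is moved stays moved. The work goes in short steps, Python scripts to look and compute and a tool call to move; the robot and the scene stay as the last step left them, time stands still between calls to the robot, and variables do not carry over. Pictures are saved under pics/ and viewed, at most 10 in all, crops included, and the job is handed in when it is done.

Besides the shell and the picture viewer there is one more tool, called after "Emit:" by a JSON object that holds its "method" and its "body", one argument or row to a line. jog_arm: Moves the arm, as the interface text tells. Its arguments: {"type":"object","properties":{"moves":{"type":"array"},"jaw":{"type":"number"}},"required":["moves"]}

```bash
mkdir -p pics; cat > h.py <<'E'
from station import *
import numpy as np, cv2
def cloud(c):
    h,w=c["range_z"].shape
    v,u=np.mgrid[0:h,0:w].astype(float)
    K=np.array([[c["fx"],0,c["cx"]],[0,c["fy"],c["cy"]],[0,0,1.]])
    p=cv2.undistortPoints(np.stack([u,v],-1).reshape(-1,1,2),K,np.array([c["k1"],0,0,0.])).reshape(h,w,2)
    z=c["range_z"].astype(float)
    X=np.dstack([p[...,0]*z,p[...,1]*z,z])-np.array(c["t"]).reshape(3)
    X=X@np.array(c["R"]); X[z==0]=np.nan
    return X
E
python3 - <<'E'
from h import *
o=get_obs();print(o)
for n in("top","side"):
    c=read_camera(n);cv2.imwrite(f"pics/{n}0.png",c["color"][...,::-1]);X=cloud(c);np.save(n+"0.npy",X)
    print(n,-np.array(c["R"]).T@np.array(c["t"]).reshape(3),np.array(c["R"])[2])
E
```

```text
{'time_s': 0.0, 'qpos': array([-1.32897293e+00,  3.42705554e-01,  1.52501756e+00,  3.26937621e-06,
        1.27537429e+00, -1.46003920e-01]), 'qvel': array([-0.00153811,  0.00053311, -0.00043149,  0.00094781,  0.00146666,
       -0.00042982]), 'joint_efforts': array([-2.98248437e-03, -4.33675396e+01, -2.46013731e+01, -5.82648900e-04,
        7.94792053e-03,  2.23597192e-05]), 'tcp_pos': array([ 198.46694726, -485.61205137,  228.03467292]), 'orientation': array([-7.51585766e-04,  9.81257401e-01,  1.92700146e-01, -3.44705439e-05]), 'contact_force': array([-0.14987827,  0.05802811, -0.41180779]), 'ft_torque': array([ 0.02233497, -0.00229308,  0.03975774]), 'grip_force': 0.0, 'width': 85.3182464484723}
top [ 425.15451994  -19.78852761 1558.52866054] [ 0.0556026  -0.00172477 -0.99845149]
side [-46.88996074 981.89939803 858.06823909] [ 0.4084446  -0.75246551 -0.5166901 ]
```

View pics/top0.png

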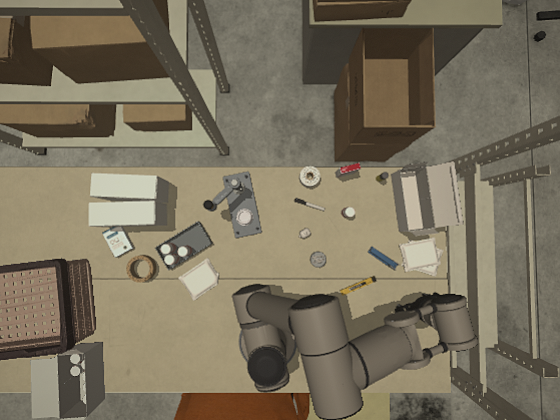

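View pics/side0.png

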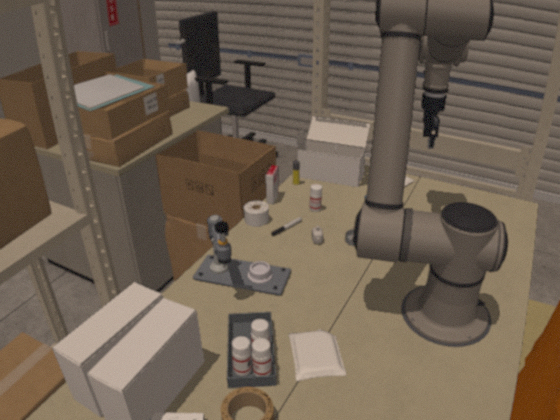

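The top view shows the lone bottle's cap at (348,212), the nest at (244,217), the press column near (236,183) and the knob at (209,205). The tray is at (185,247). I'll measure these from the depth data.

```bash
python3 - <<'E'
from h import *
X=np.load("top0.npy");Y=np.load("side0.npy")
def reg(X,u,v,r,lo,hi,name):
    p=X[v-r:v+r+1,u-r:u+r+1].reshape(-1,3);p=p[(p[:,2]>lo)&(p[:,2]<hi)]
    print(name,len(p),np.round(np.median(p,0),1),np.round((p.max(0)+p.min(0))/2,1),np.round(np.ptp(p,axis=0),1)) if len(p) else print(name,0)
    return p
reg(X,348,212,12,75,100,"bottle cap")
reg(X,244,217,14,38,52,"nest rim")
reg(X,244,217,5,25,38,"nest floor")
reg(X,236,183,12,180,192,"column")
reg(X,209,205,12,225,250,"knob")
p=reg(X,240,205,45,8,20,"plate")
r=cv2.minAreaRect(p[:,:2].astype(np.float32));print(r)
for n,u,v in(("glue",382,178),("kit",348,170),("marker",309,205),("tape",310,176),("tally",305,233),("t2",318,259)): reg(X,u,v,8,8,150,n)
print("side")
reg(Y,316,190,12,80,92,"bottle cap"); reg(Y,260,270,14,40,50,"nest"); reg(Y,221,229,10,225,245,"knob");reg(Y,214,222,12,178,192,"col")
# circle from nest rim
q=X[195:240,220:270].reshape(-1,3);q=q[(q[:,2]>39)&(q[:,2]<50)];print(cv2.minEnclosingCircle(q[:,:2].astype(np.float32)))
E
```

```text
bottle cap 86 [ 507.6 -313.3   87.9] [ 507.9 -314.    86. ] [37.9 37.  21.6]
nest rim 83 [486.2  95.5  42.9] [490.2  93.7  44.5] [55.5 51.8 12.7]
nest floor 79 [490.6  92.7  34.2] [490.5  92.2  32.4] [39.9 39.9 11. ]
column 49 [606.4 117.6 183.7] [608.2 119.7 185.4] [32.7 32.5 10.4]
knob 76 [522.9 203.9 237.3] [524.8 203.6 234.9] [31.2 30.8 17.5]
plate 1251 [535.5  98.4  13.8] [526.9 110.   14. ] [335.2 362.5  12. ]
((526.8798217773438, 109.88990020751953), (334.7550964355469, 362.7565612792969), 0.07318901270627975)
glue 78 [ 645.5 -443.9   86.5] [ 656.1 -448.6   53. ] [44.8 25.4 89.5]
kit 160 [ 667.4 -308.2  110.6] [ 670.2 -312.9   65. ] [ 37.1  75.1 113.9]
marker 63 [ 543.6 -163.6   14. ] [ 549.9 -167.8   14.8] [45.1 65.3 13.5]
tape 253 [ 652.4 -168.6   49.7] [ 652.  -168.7   33.2] [65.  64.4 50.3]
tally 89 [ 427.2 -144.5   37.6] [ 427.4 -143.5   31.5] [39.9 43.3 45.8]
t2 72 [ 321.5 -206.4   13.3] [ 321.7 -199.8   19.7] [60.4 62.  23.2]
side
bottle cap 69 [ 507.1 -309.8   87.4] [ 508.1 -312.1   86.2] [36.4 41.9 11.3]
nest 108 [489.4  97.   42.4] [490.5  94.4  43.5] [57.8 57.3  6.9]
knob 134 [521.3 211.3 235.9] [525.5 207.5 233.8] [34.4 32.6 16.7]
col 81 [606.6 124.6 181.9] [609.1 121.5 182.9] [36.2 37.1  9.7]
((489.9378356933594, 92.35903930664062), 27.88778305053711)
```

Emit:
{"method": "jog_arm", "body": {
  "moves": [
    [[44,-5.4,0,0,0,0],[44,-5.4,0,0,0,0],[44,-5.4,0,0,0,0],[44,-5.4,0,0,0,0],[44,-5.4,0,0,0,0],[44,-5.4,0,0,0,0],[44,-5.4,0,0,0,0],[44,-5.4,0,0,0,0],[0,0,20,0,0,0],[0,0,20,0,0,0],[0,0,0,0,0,0],[0,0,0,0,0,0]]
  ],
  "jaw": 1
}}

```text
time_s: 1.3
tcp_pos: [507.9, -312.9, 188.7]
orientation: [-0.0, 0.981, 0.193, -0.0]
contact_force: [-0.4, 0.0, 0.2]
width: 85.0
grip_force: 0.0
```

```bash
cat >> h.py <<'E'
from scipy.spatial.transform import Rotation as Ro
def tool(target):
    o=get_obs();q=o["orientation"];R=Ro.from_quat(np.r_[q[1:],q[0]]).as_matrix()
    d=R.T@(np.array(target)-o["tcp_pos"]);print("tcp",np.round(o["tcp_pos"],1),"R",np.round(R,3).tolist(),"t",o["time_s"],"F",np.round(o["contact_force"],1),"w",o["width"],"-> d",np.round(d,1));return d
E
python3 - <<'E'
from h import *
tool([507.5,-312.8,51])
c=read_camera("wrist");cv2.imwrite("pics/w1.png",c["color"][...,::-1]);X=cloud(c)
p=X.reshape(-1,3);p=p[(p[:,2]>80)&(p[:,2]<100)&(np.hypot(p[:,0]-508,p[:,1]+313)<60)]
print(len(p),np.median(p,0),cv2.minEnclosingCircle(p[:,:2].astype(np.float32)) if len(p) else "")
E
```

```text
tcp [ 507.9 -312.9  188.7] R [[0.926, 0.378, -0.001], [0.378, -0.926, 0.001], [-0.001, -0.001, -1.0]] t 1.3 F [-0.4  0.   0.2] w 85.03560513400937 -> d [ -0.3  -0.2 137.7]
1492 [ 513.60225984 -313.89909104   88.78927475] ((512.3917236328125, -314.71820068359375), 19.227319717407227)
```

View pics/w1.png

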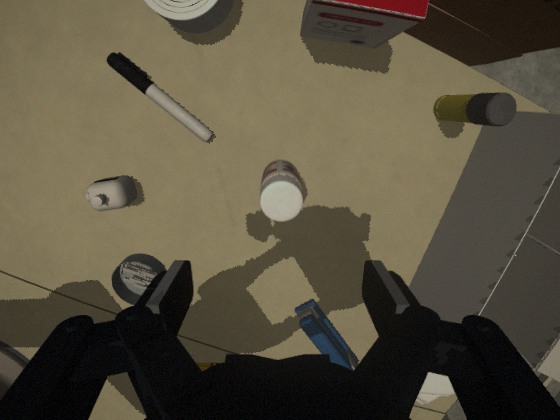

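The wrist view shows the bottle cap at (282,202), upright between the open fingers. I'll descend, using the average of the two cap measurements.

Emit:
{"method": "jog_arm", "body": {
  "moves": [
    [[1.6,1.8,30,0,0,0],[0,0,35,0,0,0],[0,0,35,0,0,0],[0,0,27,0,0,0],[0,0,10.6,0,0,0],[0,0,0,0,0,0],[0,0,0,0,0,0]]
  ]
}}

```text
time_s: 2.05
tcp_pos: [511.1, -314.9, 52.9]
orientation: [0.001, 0.981, 0.193, 0.001]
contact_force: [-0.8, -0.0, -0.3]
width: 85.7
grip_force: 0.0
```

Emit:
{"method": "jog_arm", "body": {
  "moves": [
    [[0,0,0,0,0,0],[0,0,0,0,0,0],[0,0,0,0,0,0],[0,0,0,0,0,0],[0,0,0,0,0,0],[0,0,0,0,0,0],[0,0,0,0,0,0],[0,0,0,0,0,0]]
  ],
  "jaw": -1
}}

```text
time_s: 2.85
tcp_pos: [510.8, -314.5, 52.3]
orientation: [0.001, 0.981, 0.193, 0.001]
contact_force: [-0.5, 0.7, 5.8]
width: 37.0
grip_force: 60.0
```

Emit:
{"method": "jog_arm", "body": {
  "moves": [
    [[0,0,-20,0,0,0],[0,0,-35,0,0,0],[0,0,-35,0,0,0],[0,0,-25,0,0,0],[9,-38.4,0,0,0,0],[9,-38.4,0,0,0,0],[9,-38.4,0,0,0,0],[9,-38.4,0,0,0,0],[9,-38.4,0,0,0,0],[9,-38.4,0,0,0,0],[9,-38.4,0,0,0,0],[9,-38.4,0,0,0,0]]
  ]
}}

```text
time_s: 4.05
tcp_pos: [460.1, -0.9, 166.1]
orientation: [0.0, 0.981, 0.193, 0.0]
contact_force: [0.2, -0.1, -0.0]
width: 36.7
grip_force: 60.6
```

Emit:
{"method": "jog_arm", "body": {
  "moves": [
    [[9,-38.4,0,0,0,0],[9,-38.4,0,0,0,0],[0,0,0,0,0,0],[0,0,0,0,0,0],[0,0,0,0,0,0]]
  ]
}}

```text
time_s: 4.55
tcp_pos: [448.5, 74.9, 166.1]
orientation: [0.0, 0.981, 0.192, 0.0]
contact_force: [-0.2, -0.7, -0.3]
width: 36.9
grip_force: 60.6
```

```bash
python3 - <<'E'
from h import *
tool([490.3,92.8,100])
c=read_camera("wrist");cv2.imwrite("pics/w2.png",c["color"][...,::-1]);X=cloud(c);np.save("w2.npy",X)
p=X.reshape(-1,3);p=p[(p[:,2]>40)&(p[:,2]<50)&(np.hypot(p[:,0]-491,p[:,1]-93)<45)]
print(len(p),np.median(p,0),cv2.minEnclosingCircle(p[:,:2].astype(np.float32)))
E
```

```text
tcp [448.5  74.9 166.1] R [[0.926, 0.378, 0.0], [0.378, -0.926, -0.0], [-0.0, 0.0, -1.0]] t 4.55 F [-0.2 -0.7 -0.3] w 36.92404200013685 -> d [45.4 -0.9 66.1]
1391 [497.61856461  95.76827686  44.45125377] ((494.2610168457031, 94.55252075195312), 28.88355255126953)
```

View pics/w2.png

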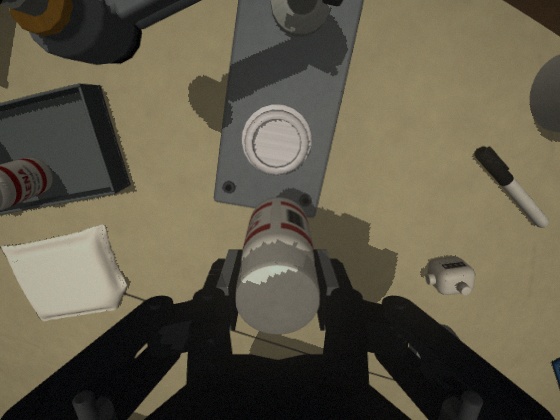

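```bash
python3 - <<'E'
from h import *
from scipy.optimize import least_squares
X=np.load("w2.npy").reshape(-1,3);d=np.hypot(X[:,0]-451,X[:,1]-76)
def fit(p,r=None):
    f=lambda a:np.hypot(p[:,0]-a[0],p[:,1]-a[1])-(a[2] if r is None else r)
    s=least_squares(f,[*p[:,:2].mean(0),20],loss="soft_l1");return np.round(s.x,2),np.round(np.std(f(s.x)),2),len(p)
p=X[(d<40)&(X[:,2]>197)&(X[:,2]<206)];print("cap top",len(p),np.median(p,0),cv2.minEnclosingCircle(p[:,:2].astype(np.float32)))
for lo,hi in((132,150),(150,165),(115,132)):
    p=X[(d<30)&(X[:,2]>lo)&(X[:,2]<hi)];print("body",lo,fit(p,20), p[:,:2].min(0),p[:,:2].max(0))
n=np.hypot(X[:,0]-494,X[:,1]-94.5)
p=X[(n<27)&(n>23.5)&(X[:,2]>42)&(X[:,2]<47)];print("rim",p.mean(0),len(p))
p=X[(n<19)&(X[:,2]>30)&(X[:,2]<38)];print("floor",cv2.minEnclosingCircle(p[:,:2].astype(np.float32)),np.median(p[:,2]))
E
```

```text
cap top 5959 [452.17661934  76.63746105 202.78625385] ((455.66766357421875, 78.13711547851562), 32.06494903564453)
body 132 (array([451.12,  75.45,  20.  ]), np.float64(0.26), 593) [450.36502593  59.54976626] [471.67656167  95.71835923]
body 150 (array([450.6 ,  75.46,  20.  ]), np.float64(0.24), 643) [449.32867405  59.44391206] [471.17679048  95.75742482]
body 115 (array([451.5 ,  75.47,  20.  ]), np.float64(0.18), 342) [451.19521389  59.33714663] [471.7705428   95.64439134]
rim [495.37377539  94.97803687  44.67759609] 694
floor ((494.0025329589844, 94.48595428466797), 18.995670318603516) 34.99083564939815
```

The wrist view shows the bottle upright in the jaws at (278,260) and the empty nest at (277,140). Next I'll check their relative offset with the fixed cameras.

```bash
python3 - <<'E'
from h import *
from scipy.optimize import least_squares
for n in("side","top"):
    c=read_camera(n);X=cloud(c);cv2.imwrite(f"pics/{n}2.png",c["color"][...,::-1]);X=X.reshape(-1,3)
    d=np.hypot(X[:,0]-450,X[:,1]-75.5)
    for lo,hi in((114,122),(122,130),(130,138),(160,180)):
        p=X[(d<26)&(X[:,2]>lo)&(X[:,2]<hi)]
        if len(p)<15: print(n,lo,len(p));continue
        f=lambda a:np.hypot(p[:,0]-a[0],p[:,1]-a[1])-20
        s=least_squares(f,[450,75.5],loss="soft_l1");print(n,lo,len(p),np.round(s.x,1),np.std(f(s.x)))
    q=X[(np.hypot(X[:,0]-490,X[:,1]-93)<34)&(X[:,2]>41)&(X[:,2]<49)];print("nest",len(q),cv2.minEnclosingCircle(q[:,:2].astype(np.float32)))
E
```

```text
side 114 30 [449.7  73.9] 1.4146056102806384
side 122 37 [449.2  74.9] 1.6776993793893316
side 130 40 [448.8  74.7] 1.5728549463295292
side 160 67 [447.9  75. ] 1.9955418234770268
nest 94 ((490.10272216796875, 95.66877746582031), 29.92620849609375)
top 114 0
top 122 0
top 130 0
top 160 0
nest 4 ((517.6956787109375, 93.74380493164062), 5.860320568084717)
```

```bash
python3 -c "
import cv2
a=cv2.imread('pics/side2.png')[160:360,150:390];cv2.imwrite('pics/s2c.png',cv2.resize(a,None,fx=3,fy=3))"
```

```text
(no output)
```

View pics/s2c.png

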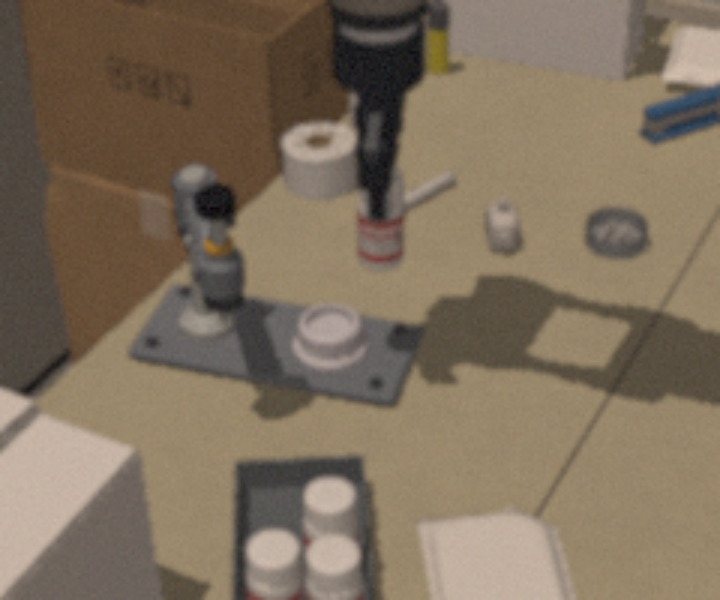

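The side view shows the bottle held above and in front of the nest, tilted about 0.03 rad. I'll move over the nest and correct the tilt on the way.

Emit:
{"method": "jog_arm", "body": {
  "moves": [
    [[16,-0.6,0,0,0,0],[16,-0.6,0,0,0,0],[15.4,-0.7,0,0,-0.025,0],[0,0,25,0,0,0],[0,0,25,0,0,0],[0,0,14,0,0,0],[0,0,0,0,0,0],[0,0,0,0,0,0]]
  ]
}}

```text
time_s: 5.5
tcp_pos: [490.4, 94.0, 102.4]
orientation: [0.002, 0.981, 0.192, -0.012]
contact_force: [0.4, -0.4, -0.6]
width: 36.7
grip_force: 60.6
```

```bash
python3 - <<'E'
from h import *
from scipy.optimize import least_squares
tool([490.3,92.8,86])
X0=cloud(read_camera("wrist")).reshape(-1,3)
X=X0
d=np.hypot(X[:,0]-493,X[:,1]-94.5)
for lo,hi in((52,60),(60,68),(68,80),(80,95)):
    p=X[(d<28)&(X[:,2]>lo)&(X[:,2]<hi)]
    if len(p)<15: print(lo,len(p));continue
    f=lambda a:np.hypot(p[:,0]-a[0],p[:,1]-a[1])-20
    s=least_squares(f,[493,94.5],loss="soft_l1");print(lo,len(p),np.round(s.x,1),np.std(f(s.x)))
n=np.hypot(X[:,0]-494,X[:,1]-94.5)
p=X[(n<40)&(X[:,2]>40)&(X[:,2]<46.5)]
# outer edge of visible rim by angle
a=np.arctan2(p[:,1]-94.5,p[:,0]-494);r=np.hypot(p[:,0]-494,p[:,1]-94.5);b=np.round(a/0.1)
e=np.array([p[b==k][r[b==k].argmax()] for k in np.unique(b) if (b==k).sum()>8])
f=lambda a:np.hypot(e[:,0]-a[0],e[:,1]-a[1])-29
s=least_squares(f,[494,94.5],loss="soft_l1");print("rim",len(e),s.x,np.std(f(s.x)))
E
```

```text
tcp [490.4  94.  102.4] R [[0.926, 0.377, -0.023], [0.377, -0.926, -0.01], [-0.025, 0.0, -1.0]] t 5.5 F [ 0.4 -0.4 -0.6] w 36.70540516211547 -> d [-0.1  1.1 16.4]
52 139 [492.3  94.1] 0.18728871449959592
60 205 [492.4  94.3] 0.19875547264644652
68 373 [492.4  94.3] 0.20292092677230636
80 597 [492.3  94.4] 0.22920897482021618
rim 40 [494.23787634  94.65402363] 0.4049322515794759
```

Emit:
{"method": "jog_arm", "body": {
  "moves": [
    [[1.2,0,0,0,0,0],[0,0,4,0,0,0],[0,0,3,0,0,0],[0,0,2,0,0,0],[0,0,0,0,0,0],[0,0,0,0,0,0]]
  ]
}}

```text
time_s: 6.15
tcp_pos: [490.9, 95.0, 93.0]
orientation: [0.002, 0.981, 0.193, -0.012]
contact_force: [-0.4, 0.3, -1.2]
width: 37.1
grip_force: 60.6
```

Emit:
{"method": "jog_arm", "body": {
  "moves": [
    [[0,0,2,0,0,0],[0,0,2,0,0,0],[0,0,1.5,0,0,0],[0,0,0,0,0,0],[0,0,0,0,0,0]]
  ]
}}

```text
time_s: 6.65
tcp_pos: [491.1, 94.8, 87.5]
orientation: [0.003, 0.981, 0.193, -0.012]
contact_force: [1.5, 0.5, -2.6]
width: 36.8
grip_force: 60.7
```

Emit:
{"method": "jog_arm", "body": {
  "moves": [
    [[0,0,1,0,0,0],[0,0,0,0,0,0],[0,0,0,0,0,0]]
  ]
}}

```text
time_s: 6.95
tcp_pos: [491.0, 94.8, 86.7]
orientation: [0.003, 0.981, 0.193, -0.012]
contact_force: [2.2, 0.3, -0.4]
width: 36.9
grip_force: 60.8
```

Emit:
{"method": "jog_arm", "body": {
  "moves": [
    [[0,0,0,0,0,0],[0,0,0,0,0,0],[0,0,0,0,0,0],[0,0,0,0,0,0],[0,0,0,0,0,0],[0,0,0,0,0,0],[0,0,0,0,0,0],[0,0,0,0,0,0]]
  ],
  "jaw": 1
}}

```text
time_s: 7.75
tcp_pos: [490.8, 94.9, 86.6]
orientation: [0.002, 0.981, 0.193, -0.012]
contact_force: [0.2, 0.9, -0.2]
width: 85.1
grip_force: 0.0
```

```bash
python3 - <<'E'
from h import *
from scipy.optimize import least_squares
tool([490.3,92.8,86])
X=cloud(read_camera("wrist")).reshape(-1,3)
d=np.hypot(X[:,0]-493,X[:,1]-94.5)
for lo,hi in((46,54),(54,64),(64,80),(80,95)):
    p=X[(d<28)&(X[:,2]>lo)&(X[:,2]<hi)]
    if len(p)<15: print(lo,len(p));continue
    f=lambda a:np.hypot(p[:,0]-a[0],p[:,1]-a[1])-20
    s=least_squares(f,[493,94.5],loss="soft_l1");print(lo,len(p),np.round(s.x,1),np.std(f(s.x)))
p=X[(d<15)&(X[:,2]>100)];print("cap top",np.median(p[:,2]))
E
```

```text
tcp [490.8  94.9  86.6] R [[0.925, 0.378, -0.023], [0.378, -0.926, -0.01], [-0.025, 0.0, -1.0]] t 7.75 F [ 0.2  0.9 -0.2] w 85.1106248347762 -> d [-1.2  1.8  0.6]
46 239 [493.7  94.7] 1.2661750058092254
54 346 [493.4  94.6] 0.22694108779040734
64 672 [493.1  94.5] 0.25529498790778293
80 853 [492.6  94.3] 0.3017517460787233
cap top 167.26793582399367
```

Emit:
{"method": "jog_arm", "body": {
  "moves": [
    [[0,0,-20,0,0,0],[0,0,-30,0,0,0],[0,0,-40,0,0,0],[0,0,-40,0,0.025,0],[0,0,-40,0,0,0],[0,0,-33,0,0,0],[0,0,0,0,0,0],[0,0,0,0,0,0]]
  ]
}}

```text
time_s: 8.6
tcp_pos: [493.8, 96.2, 289.9]
orientation: [0.0, 0.981, 0.193, 0.001]
contact_force: [-0.5, -0.4, 0.1]
width: 85.3
grip_force: 0.0
```

```bash
python3 - <<'E'
from h import *
from scipy.optimize import least_squares
tool([524,205,290])
c=read_camera("wrist");cv2.imwrite("pics/w3.png",c["color"][...,::-1]);X=cloud(c).reshape(-1,3)
Y=cloud(read_camera("side")).reshape(-1,3)
for n,X in(("w",X),("s",Y)):
    p=X[(np.hypot(X[:,0]-493,X[:,1]-94.5)<28)&(X[:,2]>116)&(X[:,2]<128)];print(n,"cap",len(p),np.median(p,0) if len(p) else 0)
    if len(p): print(cv2.minEnclosingCircle(p[:,:2].astype(np.float32)))
    for zc in((228,245),(146,180),(183,192)):
        p=X[(np.hypot(X[:,0]-524,X[:,1]-205)<30)&(X[:,2]>zc[0])&(X[:,2]<zc[1])]
        if len(p)>5: print(n,"knob/head",zc,len(p),np.median(p,0),cv2.minEnclosingCircle(p[:,:2].astype(np.float32)))
E
```

```text
tcp [493.8  96.2 289.9] R [[0.926, 0.378, 0.001], [0.378, -0.926, -0.0], [0.001, 0.001, -1.0]] t 8.6 F [-0.5 -0.4  0.1] w 85.26103783038181 -> d [ 69.1 -89.3  -0.1]
w cap 947 [493.44576654  94.42439823 122.80908946]
((492.25933837890625, 94.0543441772461), 19.083040237426758)
w knob/head (228, 245) 2108 [529.18310077 203.0519816  238.57911257] ((527.6051635742188, 205.12295532226562), 17.00983428955078)
w knob/head (146, 180) 1084 [538.60930591 193.42271559 174.924583  ] ((533.17724609375, 201.42581176757812), 23.674222946166992)
w knob/head (183, 192) 263 [532.28482431 197.88306694 190.4742899 ] ((529.229248046875, 203.11534118652344), 11.60099983215332)
s cap 117 [486.91960344  98.35186297 122.18155829]
((488.4488830566406, 94.38646697998047), 21.17140769958496)
s knob/head (228, 245) 119 [522.49568151 210.86882398 236.94889589] ((524.57275390625, 206.51742553710938), 17.70347023010254)
s knob/head (146, 180) 215 [516.90462608 217.35445648 165.54337449] ((529.533447265625, 208.07440185546875), 23.833600997924805)
s knob/head (183, 192) 52 [522.39629276 210.79320177 188.80161196] ((525.0708618164062, 208.020263671875), 13.08342170715332)
```

View pics/w3.png

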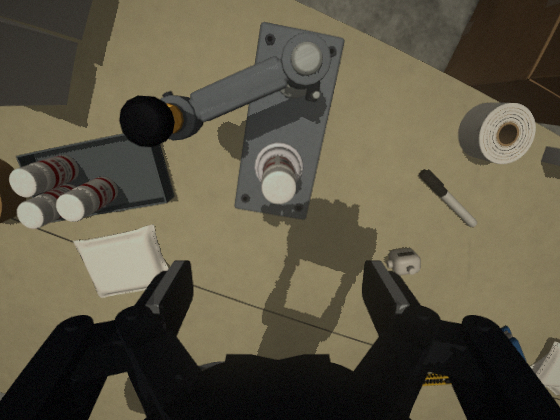

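The wrist view shows the bottle seated in the nest (cap at (278,185)), with its cap top at about 122 mm. The knob is at (147,121). I'll close the fingers and go to the outer side of the knob.

Emit:
{"method": "jog_arm", "body": {
  "moves": [
    [[28.5,-26.7,0,0,0,0],[28.5,-26.7,0,0,0,0],[28.5,-26.7,0,0,0,0],[28.5,-26.7,0,0,0,0],[0,0,0,0,0,0],[0,0,15,0,0,0],[0,0,15,0,0,0],[0,0,14,0,0,0],[0,0,0,0,0,0],[0,0,0,0,0,0]]
  ],
  "jaw": -1
}}

```text
time_s: 9.7
tcp_pos: [558.7, 237.7, 244.9]
orientation: [0.0, 0.981, 0.193, -0.001]
contact_force: [0.3, -0.3, 1.1]
width: -0.1
grip_force: 0.0
```

```bash
python3 - <<'E'
from h import *
tool([524,205,246])
R=Ro.from_quat([0.981,0.193,0,0]).as_matrix()
C=np.array([607.5,120.3]);w=0.228
def P(th,off=30):
    a=w+np.pi-th;u=np.array([np.cos(a),np.sin(a)]);t=np.array([u[1],-u[0]]);return C+120*u+off*t
q=get_obs()["tcp_pos"]
ths=np.r_[1.1:0.0:-0.1,0]
pr=q[:2]
for th in ths:
    p=P(th);d=R[:2,:2].T@(p-pr);print(round(th,2),np.round(p,1),np.round(d,1));pr=p
E
```

```text
tcp [558.7 237.7 244.9] R [[0.926, 0.378, -0.002], [0.378, -0.926, -0.001], [-0.002, -0.0, -1.0]] t 9.7 F [ 0.3 -0.3  1.1] w -0.11959458881112572 -> d [-44.5  17.2  -1. ]
1.1 [553.3 231.5] [-7.3  3.7]
1.0 [542.4 225.5] [-12.3   1.4]
0.9 [532.3 218.5] [-12.1   2.6]
0.8 [522.8 210.5] [-11.8   3.8]
0.7 [514.3 201.6] [-11.3   5. ]
0.6 [506.6 191.9] [-10.8   6.1]
0.5 [500.  181.4] [-10.1   7.1]
0.4 [494.4 170.4] [-9.3  8.1]
0.3 [490.  158.9] [-8.5  9. ]
0.2 [486.7 146.9] [-7.5  9.8]
0.1 [484.7 134.7] [-6.5 10.5]
0.0 [483.8 122.4] [-5.4 11.1]
```

Emit:
{"method": "jog_arm", "body": {
  "moves": [
    [[-7.3,3.7,0,0,0,0],[-12.3,1.4,0,0,0,0],[-12.1,2.6,0,0,0,0],[-11.8,3.8,0,0,0,0],[-11.3,5,0,0,0,0],[-10.8,6.1,0,0,0,0],[-10.1,7.1,0,0,0,0],[-9.3,8.1,0,0,0,0],[-4.3,4.5,0,0,0,0],[-4.2,4.5,0,0,0,0],[0,0,0,0,0,0]]
  ]
}}

```text
time_s: 10.8
tcp_pos: [490.1, 158.8, 245.6]
orientation: [0.0, 0.981, 0.192, 0.0]
contact_force: [0.2, 0.5, -0.4]
width: 0.4
grip_force: 0.0
```

Emit:
{"method": "jog_arm", "body": {
  "moves": [
    [[-3.8,4.9,0,0,0,0],[-3.7,4.9,0,0,0,0],[-3.3,5.2,0,0,0,0],[-3.2,5.3,0,0,0,0],[0,0,0,0,0,0],[0,0,0,0,0,0]]
  ]
}}

```text
time_s: 11.4
tcp_pos: [484.9, 135.2, 245.6]
orientation: [-0.0, 0.981, 0.192, 0.0]
contact_force: [0.5, -0.4, 0.2]
width: -0.4
grip_force: 0.0
```

```bash
python3 - <<'E'
from h import *
tool([483.8,122.4,246])
c=read_camera("wrist");cv2.imwrite("pics/w4.png",c["color"][...,::-1]);X=cloud(c).reshape(-1,3)
p=X[(np.hypot(X[:,0]-493,X[:,1]-100)<45)&(X[:,2]>232)&(X[:,2]<246)];print(len(p),np.median(p,0),cv2.minEnclosingCircle(p[:,:2].astype(np.float32)))
E
```

```text
tcp [484.9 135.2 245.6] R [[0.926, 0.378, 0.0], [0.378, -0.926, 0.0], [0.0, 0.0, -1.0]] t 11.4 F [ 0.5 -0.4  0.2] w -0.35508710163286367 -> d [-5.8 11.5 -0.4]
0 [nan nan nan] ((0.0, 0.0), 0.0)
  return _methods._mean(a, axis=axis, dtype=dtype,
  ret = um.true_divide(
```

View pics/w4.png

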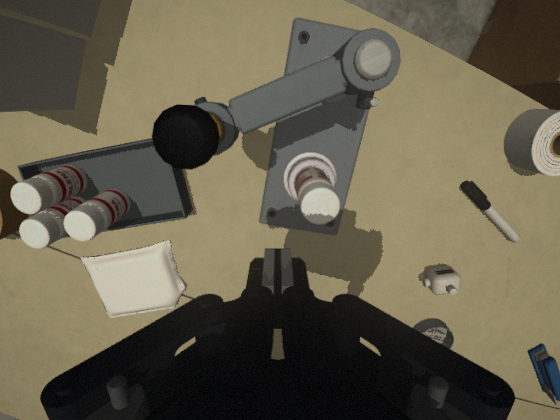

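The wrist view shows the arm still swung out (knob at (187,136)) with my fingertips at (278,255), so the push did not catch the knob. I'll find out why.

```bash
python3 - <<'E'
from h import *
c=read_camera("wrist");X=cloud(c)
print("knob px",X[136,187],"tips",[np.round(X[v,278],1).tolist() for v in (252,256,262,275,290)],[np.round(X[v,270],1).tolist() for v in (256,262,275,290)])
p=X[95:175,145:225].reshape(-1,3);p=p[p[:,2]>225];print(len(p),cv2.minEnclosingCircle(p[:,:2].astype(np.float32)),np.median(p[:,2]))
Y=cloud(read_camera("side")).reshape(-1,3)
p=Y[(np.hypot(Y[:,0]-515,Y[:,1]-190)<60)&(Y[:,2]>228)&(Y[:,2]<242)];print("side",len(p),np.median(p,0),p.min(0),p.max(0))
q=Y[(np.hypot(Y[:,0]-485,Y[:,1]-135)<25)&(Y[:,2]>190)];print("side finger",np.round(np.percentile(q[:,2],[0,1,5,10]),1),len(q))
E
```

```text
knob px [529.94929393 203.11108853 239.1041565 ] tips [[496.1, 139.8, 257.4], [496.0, 139.7, 261.4], [495.9, 139.7, 267.3], [496.4, 140.0, 279.5], [493.6, 138.8, 286.1]] [[494.6, 143.4, 261.6], [494.8, 143.3, 267.7], [494.5, 142.9, 278.4], [496.4, 143.4, 292.4]]
3372 ((527.4583740234375, 205.5393829345703), 17.02315330505371) 238.63951733671536
side 120 [521.81411452 211.22242017 236.42890642] [508.77957975 191.54334699 228.0774722 ] [540.99574024 223.28342467 241.77370784]
side finger [250.4 251.2 256.8 263.2] 395
```

```bash
python3 - <<'E'
import station
for k in dir(station):
    if not k.startswith("_"):
        v=getattr(station,k); print(k, v if isinstance(v,(int,float,str,list,tuple,dict)) else type(v).__name__)
E
```

```text
Unreachable type
close_job function
get_obs function
read_camera function
tip_reach 22.0
```

The fingertips measure about 5 mm above the TCP height, not 22 mm below it. That fits the 37 mm grip, which was on the cap. The fingers passed over the knob, so I'll repeat the push 26 mm lower.

Emit:
{"method": "jog_arm", "body": {
  "moves": [
    [[0,0,-10,0,0,0],[26.8,-16.8,0,0,0,0],[26.8,-16.8,0,0,0,0],[26.8,-16.8,0,0,0,0],[26.8,-16.8,0,0,0,0],[0,0,0,0,0,0],[0,0,18,0,0,0],[0,0,18,0,0,0],[0,0,0,0,0,0],[0,0,0,0,0,0]]
  ]
}}

```text
time_s: 12.55
tcp_pos: [558.5, 237.8, 220.3]
orientation: [0.0, 0.981, 0.193, 0.0]
contact_force: [0.5, 0.7, 1.3]
width: -0.3
grip_force: 0.0
```

Emit:
{"method": "jog_arm", "body": {
  "moves": [
    [[-7.3,3.7,0,0,0,0],[-6.1,0.7,0,0,0,0],[-6.2,0.7,0,0,0,0],[-6,1.3,0,0,0,0],[-6.1,1.3,0,0,0,0],[-5.9,1.9,0,0,0,0],[-5.9,1.9,0,0,0,0],[0,0,0,0,0,0]]
  ]
}}

```text
time_s: 13.35
tcp_pos: [521.9, 210.4, 219.6]
orientation: [0.0, 0.981, 0.193, -0.0]
contact_force: [0.3, -0.7, 0.2]
width: 0.1
grip_force: 0.0
```

```bash
python3 - <<'E'
from h import *
tool([514.3,201.6,220])
Y=cloud(read_camera("side")).reshape(-1,3)
q=Y[(np.hypot(Y[:,0]-607,Y[:,1]-120)<145)&(Y[:,2]>183)&(Y[:,2]<192)&(np.hypot(Y[:,0]-607,Y[:,1]-120)>100)];print("sleeve",len(q),np.median(q,0))
q=Y[(np.hypot(Y[:,0]-607,Y[:,1]-120)<145)&(Y[:,2]>150)&(Y[:,2]<176)&(np.hypot(Y[:,0]-607,Y[:,1]-120)>90)];print("head",len(q),np.median(q,0))
E
```

```text
tcp [521.9 210.4 219.6] R [[0.926, 0.378, -0.001], [0.378, -0.926, -0.0], [-0.001, 0.0, -1.0]] t 13.35 F [ 0.3 -0.7  0.2] w 0.10783833777261054 -> d [-10.4   5.3  -0.4]
sleeve 49 [503.80487629 188.64902307 188.79967211]
head 181 [501.38370216 195.64818328 164.93229145]
```

Emit:
{"method": "jog_arm", "body": {
  "moves": [
    [[-5.7,2.5,0,0,0,0],[-5.6,2.5,0,0,0,0],[-5.4,3,0,0,0,0],[-5.4,3.1,0,0,0,0],[-5,3.5,0,0,0,0],[-5.1,3.6,0,0,0,0],[-4.7,4,0,0,0,0],[-4.6,4.1,0,0,0,0],[-4.3,4.5,0,0,0,0],[-4.2,4.5,0,0,0,0],[0,0,0,0,0,0]]
  ]
}}

```text
time_s: 14.5
tcp_pos: [489.4, 158.6, 219.5]
orientation: [0.0, 0.981, 0.192, -0.0]
contact_force: [0.5, -0.1, -0.5]
width: -0.1
grip_force: 0.0
```

Emit:
{"method": "jog_arm", "body": {
  "moves": [
    [[-3.8,4.9,0,0,0,0],[-3.7,4.9,0,0,0,0],[-2.2,3.5,0,0,0,0],[-2.2,3.5,0,0,0,0],[-2.1,3.5,0,0,0,0],[0,0,0,0,0,0]]
  ]
}}

```text
time_s: 15.1
tcp_pos: [484.3, 134.7, 219.5]
orientation: [0.0, 0.981, 0.192, -0.0]
contact_force: [0.4, -0.4, 0.0]
width: -0.1
grip_force: 0.0
```

```bash
python3 - <<'E'
from h import *
tool([483.8,122.4,220])
Y=cloud(read_camera("side")).reshape(-1,3)
r=np.hypot(Y[:,0]-607,Y[:,1]-120)
for n,lo,hi in(("sleeve",183,192),("head",150,176)):
    q=Y[(r>100)&(r<145)&(Y[:,2]>lo)&(Y[:,2]<hi)&(Y[:,0]<520)];print(n,len(q),np.median(q,0),q.min(0),q.max(0))
E
```

```text
tcp [484.3 134.7 219.5] R [[0.926, 0.378, -0.0], [0.378, -0.926, -0.001], [-0.001, 0.0, -1.0]] t 15.1 F [ 0.4 -0.4  0. ] w -0.12424903882578935 -> d [-5.1 11.2 -0.5]
sleeve 46 [486.37824712 110.10668889 188.38086826] [478.30669138  96.32671777 183.08846031] [501.59435066 116.70263227 191.77625349]
head 150 [481.94772702 118.13602857 165.86149927] [470.5565648   90.84744901 150.4088377 ] [507.02776755 128.38389044 175.95478285]
```

Emit:
{"method": "jog_arm", "body": {
  "moves": [
    [[-1.4,2.8,0,0,0,0],[-1.3,2.8,0,0,0,0],[-1,2.5,0,0,0,0],[-0.8,2,0,0,0,0],[-0.5,1,0,0,0,0],[0,0,0,0,0,0],[0,0,0,0,0,0]]
  ]
}}

```text
time_s: 15.85
tcp_pos: [484.0, 123.0, 219.5]
orientation: [0.0, 0.981, 0.193, -0.0]
contact_force: [0.5, -0.3, 0.1]
width: -0.1
grip_force: 0.0
```

Emit:
{"method": "jog_arm", "body": {
  "moves": [
    [[-0.2,1,0,0,0,0],[-0.2,1,0,0,0,0],[0,0,0,0,0,0],[0,0,0,0,0,0]]
  ]
}}

```text
time_s: 16.25
tcp_pos: [484.1, 122.3, 219.5]
orientation: [-0.001, 0.981, 0.193, -0.0]
contact_force: [-1.1, 6.1, 0.7]
width: -0.5
grip_force: 2.9
```

Emit:
{"method": "jog_arm", "body": {
  "moves": [
    [[-0.1,0.7,0,0,0,0],[0,0,0,0,0,0],[0,0,0,0,0,0]]
  ]
}}

```text
time_s: 16.55
tcp_pos: [484.2, 122.2, 219.5]
orientation: [-0.002, 0.981, 0.193, -0.0]
contact_force: [-0.9, 7.6, 0.5]
width: -0.1
grip_force: 4.0
```

Emit:
{"method": "jog_arm", "body": {
  "moves": [
    [[0.5,-3,0,0,0,0],[0.5,-4,0,0,0,0],[0,0,-20,0,0,0],[0,0,-22,0,0,0],[-2.6,17,0,0,0,0],[-2.6,18,0,0,0,0],[0,0,0,0,0,0],[0,0,0,0,0,0]]
  ]
}}

```text
time_s: 17.35
tcp_pos: [491.2, 92.9, 261.4]
orientation: [0.0, 0.981, 0.192, -0.0]
contact_force: [0.2, -1.1, -0.8]
width: -0.2
grip_force: 0.0
```

```bash
python3 - <<'E'
from h import *
tool([491,94,242])
c=read_camera("wrist");cv2.imwrite("pics/w5.png",c["color"][...,::-1]);X=cloud(c);np.save("w5.npy",X)
c=read_camera("side");S=cloud(c);cv2.imwrite("pics/s5.png",cv2.resize(c["color"][160:310,170:330,::-1],None,fx=4,fy=4))
for n,Q in(("w",X),("s",S)):
    Q=Q.reshape(-1,3)
    for a,lo,hi in(("knob",228,242),("fing",250,285)):
        p=Q[(np.hypot(Q[:,0]-492,Q[:,1]-94)<32)&(Q[:,2]>lo)&(Q[:,2]<hi)]
        if len(p): print(n,a,len(p),np.median(p,0),p.min(0),p.max(0),cv2.minEnclosingCircle(p[:,:2].astype(np.float32)))
E
```

```text
tcp [491.2  92.9 261.4] R [[0.926, 0.377, -0.0], [0.377, -0.926, -0.0], [-0.0, -0.0, -1.0]] t 17.35 F [ 0.2 -1.1 -0.8] w -0.1702670059685878 -> d [ 0.2 -1.1 19.4]
w knob 1884 [499.10364745  97.35637615 238.44283981] [478.57069901  78.10717322 228.02016006] [511.24079736 111.60996429 241.45264168] ((494.7944030761719, 94.8316650390625), 16.82461929321289)
w fing 791 [501.8582148   97.77922017 278.22823952] [492.88945987  83.37604558 268.13284829] [505.49659763 108.66412596 284.95137479] ((498.2705383300781, 95.94023895263672), 13.66812515258789)
s knob 106 [488.34449712 100.99300278 237.0166856 ] [473.65713374  81.21595238 228.03105883] [507.89739611 112.63342248 241.20219144] ((490.77728271484375, 97.31420135498047), 17.12144660949707)
s fing 63 [484.45754853 102.043866   276.11822717] [477.98788065  84.28736188 264.07538563] [499.59377708 108.78639996 284.91009579] ((486.8456115722656, 96.35479736328125), 12.917770385742188)
```

View pics/w5.png

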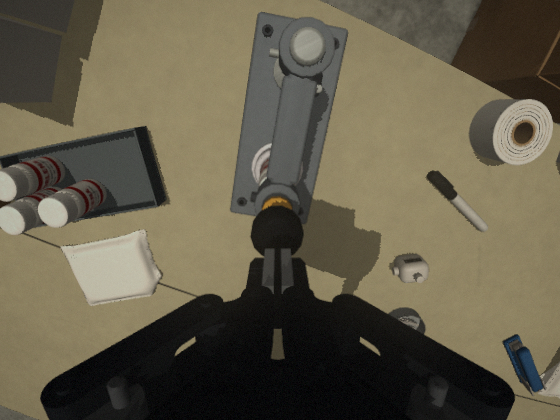

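View pics/s5.png

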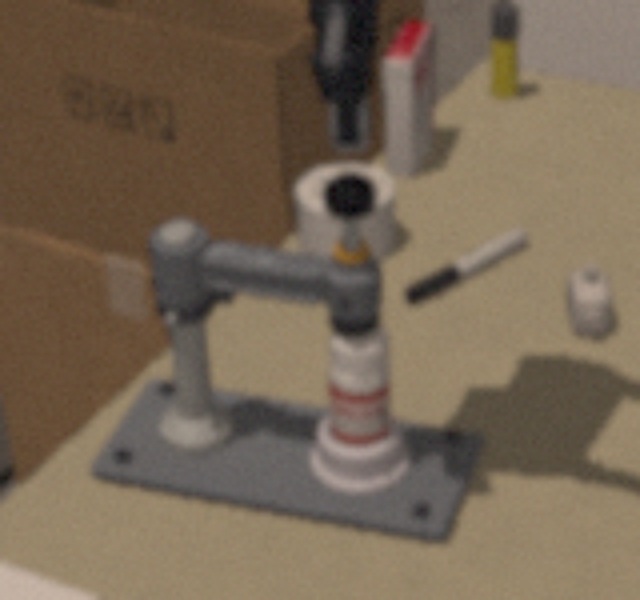

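The wrist and side views show the arm at its stop over the seated bottle, with the closed fingertips above the knob (wrist (277,230), side crop (350,195)). I'll come down until I feel the knob.

Emit:
{"method": "jog_arm", "body": {
  "moves": [
    [[1.3,-1.2,5,0,0,0],[0,0,10,0,0,0],[0,0,4,0,0,0],[0,0,0,0,0,0],[0,0,0,0,0,0]]
  ]
}}

```text
time_s: 17.95
tcp_pos: [492.0, 94.7, 242.4]
orientation: [0.0, 0.981, 0.193, -0.0]
contact_force: [-0.7, 0.7, 0.5]
width: 0.3
grip_force: 0.0
```

Emit:
{"method": "jog_arm", "body": {
  "moves": [
    [[0,0,2,0,0,0],[0,0,2,0,0,0],[0,0,1,0,0,0],[0,0,0,0,0,0],[0,0,0,0,0,0]]
  ]
}}

```text
time_s: 18.45
tcp_pos: [492.1, 94.5, 237.6]
orientation: [0.0, 0.981, 0.193, 0.0]
contact_force: [-0.4, -0.3, 0.1]
width: -0.4
grip_force: 0.0
```

Emit:
{"method": "jog_arm", "body": {
  "moves": [
    [[0,0,1,0,0,0],[0,0,1,0,0,0],[0,0,0,0,0,0],[0,0,0,0,0,0]]
  ]
}}

```text
time_s: 18.85
tcp_pos: [492.2, 94.6, 235.8]
orientation: [0.0, 0.981, 0.193, 0.0]
contact_force: [-1.2, 0.2, 2.5]
width: 0.2
grip_force: 1.4
```

Emit:
{"method": "jog_arm", "body": {
  "moves": [
    [[0,0,1,0,0,0],[0,0,1,0,0,0],[0,0,0,0,0,0],[0,0,0,0,0,0]]
  ]
}}

```text
time_s: 19.25
tcp_pos: [492.2, 94.6, 233.6]
orientation: [0.0, 0.981, 0.193, 0.0]
contact_force: [0.6, -0.4, 3.2]
width: -0.3
grip_force: 1.5
```

Emit:
{"method": "jog_arm", "body": {
  "moves": [
    [[0,0,1,0,0,0],[0,0,1,0,0,0],[0,0,0,0,0,0],[0,0,0,0,0,0]]
  ]
}}

```text
time_s: 19.65
tcp_pos: [492.1, 94.6, 231.6]
orientation: [0.0, 0.981, 0.193, 0.0]
contact_force: [0.6, -0.6, 3.0]
width: 0.0
grip_force: 1.7
```

Emit:
{"method": "jog_arm", "body": {
  "moves": [
    [[0,0,1,0,0,0],[0,0,1,0,0,0],[0,0,0,0,0,0],[0,0,0,0,0,0]]
  ]
}}

```text
time_s: 20.05
tcp_pos: [492.1, 94.6, 229.5]
orientation: [0.0, 0.981, 0.193, 0.0]
contact_force: [0.1, -1.0, 4.2]
width: -0.0
grip_force: 1.8
```

Emit:
{"method": "jog_arm", "body": {
  "moves": [
    [[0,0,1,0,0,0],[0,0,0,0,0,0],[0,0,0,0,0,0]]
  ]
}}

```text
time_s: 20.35
tcp_pos: [492.1, 94.6, 228.7]
orientation: [0.0, 0.981, 0.193, 0.0]
contact_force: [0.9, -0.2, 3.8]
width: 0.0
grip_force: 2.3
```

Emit:
{"method": "jog_arm", "body": {
  "moves": [
    [[0,0,1,0,0,0],[0,0,0,0,0,0],[0,0,0,0,0,0]]
  ]
}}

```text
time_s: 20.65
tcp_pos: [492.2, 94.6, 228.0]
orientation: [0.0, 0.981, 0.193, 0.0]
contact_force: [-0.4, -0.9, 8.0]
width: 0.1
grip_force: 3.7
```

Emit:
{"method": "jog_arm", "body": {
  "moves": [
    [[0,0,1,0,0,0],[0,0,1,0,0,0],[0,0,0,0,0,0],[0,0,0,0,0,0]]
  ]
}}

```text
time_s: 21.05
tcp_pos: [492.2, 94.6, 226.3]
orientation: [0.0, 0.981, 0.193, 0.001]
contact_force: [-1.0, -0.7, 10.0]
width: 0.3
grip_force: 4.8
```

Emit:
{"method": "jog_arm", "body": {
  "moves": [
    [[0,0,1,0,0,0],[0,0,1,0,0,0],[0,0,1,0,0,0],[0,0,0.8,0,0,0],[0,0,0,0,0,0],[0,0,0,0,0,0],[0,0,0,0,0,0],[0,0,0,0,0,0],[0,0,0,0,0,0],[0,0,0,0,0,0],[0,0,0,0,0,0],[0,0,0,0,0,0]]
  ]
}}

```text
time_s: 22.25
tcp_pos: [492.2, 94.5, 223.2]
orientation: [0.0, 0.981, 0.193, 0.001]
contact_force: [-2.6, -1.0, 13.7]
width: -0.1
grip_force: 6.9
```

```bash
python3 - <<'E'
from h import *
tool([492,94.6,222.3])
c=read_camera("side");S=cloud(c);cv2.imwrite("pics/s6.png",cv2.resize(c["color"][160:310,170:330,::-1],None,fx=4,fy=4))
Q=S.reshape(-1,3);r=np.hypot(Q[:,0]-490,Q[:,1]-96)
p=Q[(r<19)&(Q[:,2]>214)&(Q[:,2]<226.5)];print("knob z 95%",np.percentile(p[:,2],95),len(p))
E
```

```text
tcp [492.2  94.5 223.2] R [[0.926, 0.378, 0.002], [0.378, -0.926, -0.0], [0.002, 0.001, -1.0]] t 22.25 F [-2.6 -1.  13.7] w -0.07792844816155312 -> d [-0.2 -0.1  0.9]
knob z 95% 226.0210040453688 85
```

View pics/s6.png

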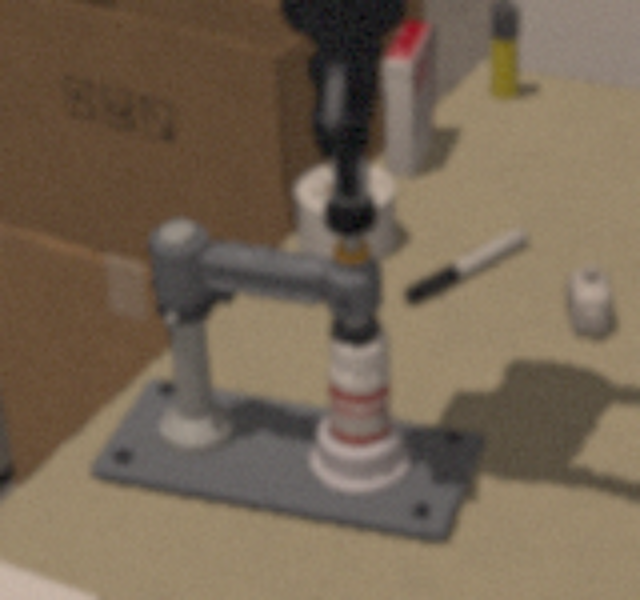

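The side view shows the arm at its stop, the knob pressed at (350,215) and the bottle upright in the nest. A last small nudge and hold, then I'll hand it in.

Emit:
{"method": "jog_arm", "body": {
  "moves": [
    [[0,0,0.5,0,0,0],[0,0,0,0,0,0],[0,0,0,0,0,0],[0,0,0,0,0,0],[0,0,0,0,0,0],[0,0,0,0,0,0],[0,0,0,0,0,0],[0,0,0,0,0,0]]
  ]
}}

```text
time_s: 23.1
tcp_pos: [492.2, 94.5, 222.7]
orientation: [0.0, 0.981, 0.193, 0.001]
contact_force: [-2.6, -0.3, 13.8]
width: 0.0
grip_force: 7.2
```

```bash
python3 -c "
from station import *
o=get_obs();print(o['tcp_pos'],o['contact_force']);print(close_job())"
```

```text
[492.24270572  94.53812906 222.74193949] [-2.6440382  -0.3255284  13.82301367]
the job is handed in; nothing more can be done
None
```

I handed the job in at about 23 s with the bottle seated in the nest, the press arm at its stop and the knob held down about 13.6 mm at roughly 14 N (both estimated from arm readings); no verdict came back.

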